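# Nest the water beakers after a painting session

### The job

Put away the three grey water beakers as one stack: nest the one that is standing on the table and the one that has been knocked over, in either order, into the one on the cork mat, all mouth up, each pressed straight down past its click until its shoulder sits on the rim below all round. Lower them in, do not drop them; leave the stack standing on the mat, let go, and leave everything else on the table where it is.

Things in the scene. Friction and masses are not known exactly. Their poses are not given: they have to be found in the camera images.
- beaker_mat: Light grey plastic stacking beaker, round, 98 mm tall, 50 to 100 g, loose, upright on the cork mat: bottom of the stack. Outside: foot ring 40 mm across, 4 mm high, a groove, a cone from 40 (10 mm up) to 50 mm across (57 mm up); there a flat shoulder steps out to a straight band 62 mm across, up to the open rim. Origin: centre of the foot's underside; z axis from foot to mouth.
- mat_rim (a point): Centre of that beaker's rim. Inside each: 57 mm bore, at 38 mm depth a flat step with a 45 mm opening (a 40 mm foot off-centre or tilted catches on it), then a cone; at 51 mm a bead. A nested foot stops on the bead, 7 mm short of home, loose and wobbly; 5 to 18 N straight down snaps it past. Home: shoulder on rim, origin 41 mm above the other's, 1 mm side play, 41 mm band left clear.
- beaker_up: Second beaker, same size, shape, origin and axes as the one on the mat. It stands upright on the table.
- beaker_side: Third beaker, same size, shape, origin and axes, knocked over: it lies on its side on the table, resting on the edge of its foot and on its shoulder, so its axis slopes about 11 degrees up towards the mouth. The mouth points towards the robot's side (within about 35 degrees of -x). It can roll.
- cork_mat: Round cork mat fixed to the table, 124 mm across, 6 mm thick. Origin: centre of its underside, at table level.
- paint_tin: Black watercolour palette, 88 x 190 x 15 mm, lying flat with ten round paint pans. A bystander: leave it where it is. Origin: middle of its underside.
- coffee_cup: Takeaway paper cup with a white lid on, 86 mm wide, 116 mm tall, standing. A bystander: leave it where it is. Origin: middle of its underside.
- glue_stick: Glue stick standing upright, 27 mm across, 98 mm tall. A bystander: leave it where it is. Origin: middle of its underside.
- brush_jar: Glass jar 72 mm across and 100 mm tall with five brushes standing in it, up to about 240 mm high and leaning out up to about 45 mm from the jar's axis. A bystander: leave it where it is. Origin: middle of its underside.
- tape_roll: Roll of masking tape lying flat, 84 mm across, 24 mm high. A bystander: leave it where it is. Origin: middle of its underside.
- marker: Black marker lying along its own x axis, 140 mm long, 20 mm high. A bystander: leave it where it is. Origin: middle of its underside.
- flat_brush: Paintbrush lying along its own x axis, 200 mm long. A bystander: leave it where it is. Origin: middle of its underside.

How it is judged (in metres and radians):
At the end, for the whole second after the job is handed in: Both others are nested in the mat's beaker, any order, mouth up: each origin 38 to 43.5 mm above the one below (home: 41), within 5 mm of its axis and 0.05 rad; the bottom one on the cork mat, within 40 mm of its centre; all within 0.07 rad of upright, at rest (under 50 mm/s) (((z of beaker_up in the frame of beaker_mat between 0.038 and 0.0435 m and horizontal distance between beaker_up and beaker_mat below 0.005 m and angle between the z axis of beaker_up and the z axis of beaker_mat, either way round below 0.05 rad and z of beaker_side in the frame of beaker_up between 0.038 and 0.0435 m and horizontal distance between beaker_side and beaker_up below 0.005 m and angle between the z axis of beaker_side and the z axis of beaker_up, either way round below 0.05 rad) or (z of beaker_side in the frame of beaker_mat between 0.038 and 0.0435 m and horizontal distance between beaker_side and beaker_mat below 0.005 m and angle between the z axis of beaker_side and the z axis of beaker_mat, either way round below 0.05 rad and z of beaker_up in the frame of beaker_side between 0.038 and 0.0435 m and horizontal distance between beaker_up and beaker_side below 0.005 m and angle between the z axis of beaker_up and the z axis of beaker_side, either way round below 0.05 rad)) and horizontal distance between beaker_mat and cork_mat below 0.04 m and height (world z) of beaker_mat between 0.003 and 0.009 m and angle between each of beaker_mat, beaker_up, beaker_side's own z axis and vertical below 0.07 rad and linear speed of each of beaker_mat, beaker_up, beaker_side below 0.05 m/s); the robot touches nothing.
It fails at once if another thing on the table is moved by more than 30 mm (distance of any of paint_tin, coffee_cup, glue_stick, brush_jar, tape_roll, marker, flat_brush from where it was at the start of the episode above 0.03 m).
It fails at once if a beaker is dropped or thrown into another: faster than 0.6 m/s over or inside it, before its foot has reached the bead ((linear speed of beaker_up above 0.6 m/s and horizontal distance between beaker_up and beaker_mat below 0.03 m and z of beaker_up in the frame of beaker_mat between 0.052 and 0.13 m) or (linear speed of beaker_side above 0.6 m/s and horizontal distance between beaker_side and beaker_mat below 0.03 m and z of beaker_side in the frame of beaker_mat between 0.052 and 0.13 m) or (linear speed of beaker_up above 0.6 m/s and horizontal distance between beaker_up and beaker_side below 0.03 m and z of beaker_up in the frame of beaker_side between 0.052 and 0.13 m) or (linear speed of beaker_side above 0.6 m/s and horizontal distance between beaker_side and beaker_up below 0.03 m and z of beaker_side in the frame of beaker_up between 0.052 and 0.13 m)).
It fails at once if the beaker on the mat is tipped over (angle between beaker_mat's own z axis and vertical above 0.6 rad).
It also fails if it takes over 67 s, if anything falls off the work surface, if the arm or the gripper's body presses on something with over 40 N, if the wrist force passes 120 N, or if a joint passes its speed limit or range.

### The arm

A 6-joint arm with a two-finger parallel gripper is mounted at the origin on the work surface. World frame = base frame: x ahead of the robot, y to its left, z up, the work surface at z = 0. Lengths are in m, angles in degrees, forces in N, time in s.
With the tool pointing down it reaches from about 0.25 to 0.725 m from the base axis. Payload 9.7 kg.
Tool frame: the origin (TCP) lies midway between the tips of the shut fingers; the grasp point (between the pads) lies 19 mm behind it; z points along the fingers, y is the line along which they close (so a half turn about z gives the same grasp; the last joint's range is limited). The gripper opens to 85 mm and grips with 20 to 120 N. Pads are 22 mm wide; open, the fingers measure 114 mm over their backs; the gripper's body (76 mm by 85 mm) begins 54 mm behind the grasp point. The pads swing forward as they close: fully open they stand 13 mm farther back than shut.
Start: joints at [-71.505, 4.979, 10.078, 95.1, 0, 90], TCP at [0.174, -0.522, 0.231] pointing down, gripper open.
Joint ranges: [-179.16, 179.16], [-48.56, 103.87], [-65.8, 70.77], [-126.05, 130.52], [-82.76, 87.17], [-180, 180]. Speed limits (degrees/s): [127.2, 127.2, 147.25, 180, 180, 180].

### API

Orientations are given as [roll, pitch, yaw] about the fixed x, y, z axes, in that order (R = Rz(yaw) Ry(pitch) Rx(roll)).
In Python, from workcell import bot gives the robot as it stands.
- The arm moves only by the shell command python3 -m crank 'ROWS' [FORCE]. ROWS is JSON, a list of rows, each an object with "gripper": the finger opening in mm, from 0 to 85.4; "travel": the shift along the tool's x, y, z in mm, a list of three; "twist": the turn, a rotation vector about the tool's x, y, z in rad, a list of three. In form: [{"gripper": gripper, "travel": [tx, ty, tz], "twist": [rx, ry, rz]}, ...]. A call has 1 to 12 rows; each row shifts and turns the commanded pose from where the row before left it, along the tool's axes as they then stand; what a row does not reach is not made up. A row lasts 1/8 s, in which the tool goes at most 62.5 mm and 10.7 degrees, less where a joint would pass 70% of its speed; a pose out of reach is approached as far as the arm can. A call is refused whole if a number of a shift passes 62.5 or a number of a turn 0.188, either way. A call with a gripper value outside its range is refused whole. The fingers move at their own pace and stop on an object; FORCE is the grip in N (left out, the last holds). Time passes only in rows, so rows that do not move let the fingers close. It gives the time, the measured TCP pose, the force, the opening and the grip force at its end, in the units of the state.
- bot.get_obs(): the state, without advancing time (a new reading comes with each control period).
- bot.camera(name): name is "scene" or "top" or "wrist"; returns the picture (400x640x3 uint8, red, green, blue); there is no depth.
- bot.calibration(name): a dict with "vfov" (degrees; the focal length in pixels is half the picture's height over the tangent of half this angle, whatever the lens; pixels are square), "cx", "cy" (the principal point, pixels), "camera_from_world" (4x4, takes a point from world to camera coordinates). Camera axes: x right, y down, z forward; pixel columns grow to the right and rows downward; lengths in m; the calibration is good to about 2 mm. A picture is of the moment at which its call begins: read the wrist's pose just before it. calibration takes no time and is no camera call; for the wrist camera it gives the pose at the moment of the call.
- bot.job_done(): hands the job in; it is judged then, once.
The state is a dict: "time": time; "q": joint angles; "qd": joint speeds; "joint_efforts": joint torques, N m; "ee_pos": TCP position; "tcp_rot": TCP orientation; "wrist_force": force on the tool from outside, world axes, zero at the start; "torque": the same for the moment, N m; "opening": finger opening in m; "grasp_force": force on a finger pad.
Only numpy, scipy, OpenCV 4.12 (cv2) and the standard library are available. Lean on these libraries where they do the work, as an engineer would, in place of code of your own. Each camera call takes 0.05 s, during which the arm holds its last target. There are 200 camera calls.

## Working session

There is one attempt and no reset: what is moved stays moved. The work goes in short steps, Python scripts to look and compute and a shell command to move; the robot and the scene stay as the last step left them, time stands still between calls to the robot, and variables do not carry over. Pictures are saved under pics/ and viewed, at most 12 in all, crops included, and the job is handed in when it is done.

```bash
mkdir -p pics; ls
python3 - <<'E'
from workcell import bot
import cv2,numpy as np
print(bot.get_obs())
ims=[]
for n in ["scene","top","wrist"]:
    im=bot.camera(n); cv2.imwrite(f"pics/{n}0.png",im[:,:,::-1]); c=bot.calibration(n); print(n,c)
E
```

```text
pics
{'time': 0.0, 'q': array([-7.15067142e+01,  5.01241625e+00,  1.00339168e+01,  9.50994623e+01,
        6.08153802e-04,  8.99996800e+01]), 'qd': array([-0.03278515, -0.04169129,  0.00338379, -0.0364017 ,  0.00489803,
       -0.02238812]), 'joint_efforts': array([ 1.33340363e-03, -5.20392144e+01,  4.64797318e+01,  1.68130727e-02,
       -3.82021130e-05, -1.17068288e-05]), 'ee_pos': array([ 0.17438625, -0.52137906,  0.23056563]), 'tcp_rot': array([-1.79922038e+02, -6.08588723e-04,  1.84936050e+01]), 'wrist_force': array([-0.05281959, -0.12437916, -0.327909  ]), 'torque': array([0.04451867, 0.03039594, 0.01292419]), 'grasp_force': 0.0, 'opening': 0.08521188562069285}
scene {'vfov': 45.205996625301864, 'cx': 321.74577402780955, 'cy': 198.78160910712765, 'camera_from_world': array([[-0.90472924,  0.42567704,  0.0162501 ,  0.53105319],
       [ 0.29067585,  0.64478629, -0.70693578, -0.11348834],
       [-0.31140417, -0.63486195, -0.70709104,  1.52378792],
       [ 0.        ,  0.        ,  0.        ,  1.        ]])}
top {'vfov': 45.49387478744485, 'cx': 311.0217775696047, 'cy': 190.03832996188652, 'camera_from_world': array([[-0.02568834, -0.99966022,  0.00442172,  0.00906234],
       [-0.99785936,  0.02537547, -0.06027263,  0.57821495],
       [ 0.06013994, -0.00596056, -0.99817216,  1.29860662],
       [ 0.        ,  0.        ,  0.        ,  1.        ]])}
wrist {'vfov': 71.92174672958213, 'cx': 318.639778486008, 'cy': 199.88093492482804, 'camera_from_world': array([[ 0.31791893, -0.94811719, -0.00116181, -0.5493219 ],
       [-0.91376885, -0.30672777,  0.2663542 , -0.03512215],
       [-0.25289135, -0.08361741, -0.96387452,  0.37854407],
       [ 0.        ,  0.        ,  0.        ,  1.        ]])}
```

View pics/top0.png

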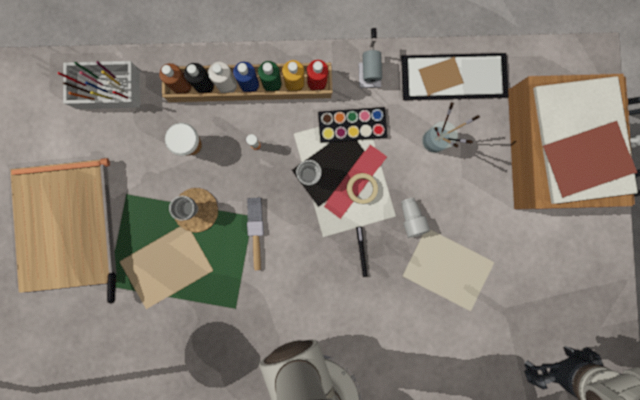

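View pics/scene0.png

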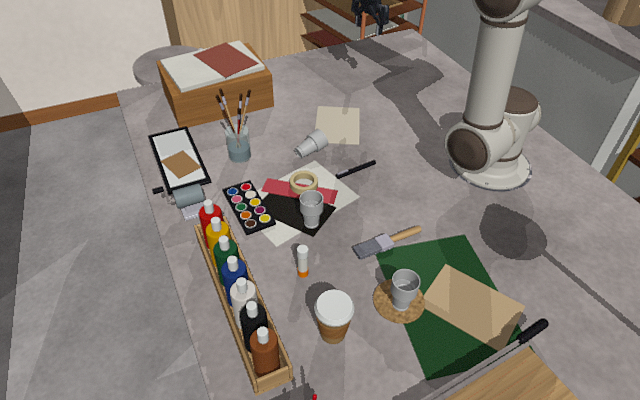

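The top view shows the mat beaker at about (182,208) on cork centred near (194,209), the standing beaker at (310,173), and the lying one at (415,217) with its mouth towards the bottom of the image (-x). The scene view agrees: they appear at (404,288), (311,207) and (311,143).

```bash
cat > h.py <<'E'
import numpy as np,cv2
from workcell import bot
def ray(c,u,v):
    f=200/np.tan(np.radians(c['vfov']/2)); T=c['camera_from_world']; R=T[:3,:3]
    return -R.T@T[:3,3], R.T@np.array([(u-c['cx'])/f,(v-c['cy'])/f,1.])
def onz(c,u,v,z):
    o,d=ray(c,u,v); return o+d*(z-o[2])/d[2]
def px(c,p):
    f=200/np.tan(np.radians(c['vfov']/2)); T=c['camera_from_world']; q=T[:3,:3]@np.asarray(p)+T[:3,3]
    return np.array([f*q[0]/q[2]+c['cx'],f*q[1]/q[2]+c['cy']])
E
python3 - <<'E'
from h import *
rows=[]
for n,cs in (("top",[(186,209),(310,173),(415,217)]),("scene",[(404,290),(311,207),(311,143)])):
    im=cv2.imread(f"pics/{n}0.png"); r=[]
    for u,v in cs:
        t=cv2.resize(im[v-22:v+22,u-22:u+22],(264,264),interpolation=cv2.INTER_CUBIC)
        for k in range(0,44,11): cv2.putText(t,str(u-22+k),(k*6,10),0,.35,(0,0,255),1);cv2.putText(t,str(v-22+k),(0,k*6+10),0,.35,(0,255,255),1);cv2.line(t,(k*6,0),(k*6,264),(0,0,90),1);cv2.line(t,(0,k*6),(264,k*6),(0,90,90),1)
        r.append(t)
    rows.append(np.hstack(r))
cv2.imwrite("pics/m.png",np.vstack(rows))
E
```

```text
(no output)
```

View pics/m.png

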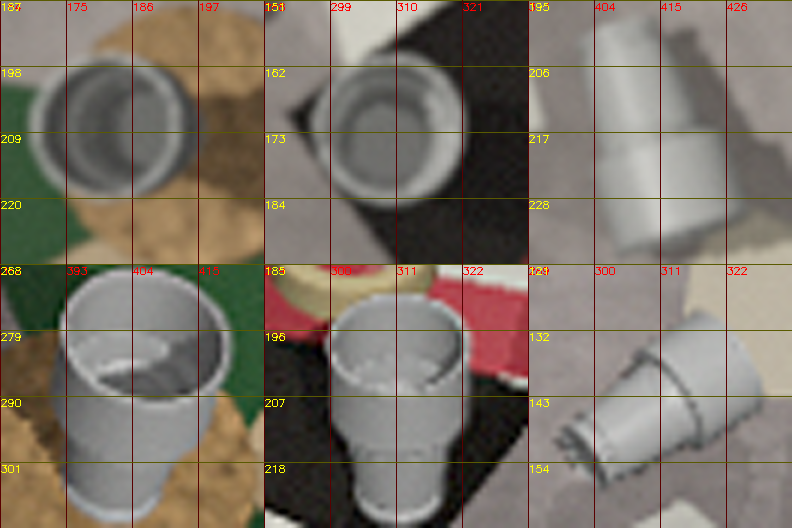

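Montage readings: the mat rim centre is (181.8,208) in top and (406.2,279.8) in scene; the standing rim centre is (309.2,172.4) and (311.4,197.9). The lying beaker runs from foot (408,200) to mouth (419.3,233.3) in top, and from (298,153.7) to (323.3,136.5) in scene.

Run:
```python
from h import *
t,s=bot.calibration("top"),bot.calibration("scene")
def tri(a,b):
    A=[];B=[]
    for c,p in((t,a),(s,b)):
        o,d=ray(c,*p); d/=np.linalg.norm(d); P=np.eye(3)-np.outer(d,d); A.append(P);B.append(P@o)
    return np.linalg.lstsq(np.vstack(A),np.hstack(B),rcond=None)[0]
for n,a,b,z in(("mat",(181.8,208),(406.2,279.8),.104),("up",(309.2,172.4),(311.4,197.9),.098),("foot",(408,200),(298,153.7),.0196),("mouth",(419.3,233.3),(323.3,136.5),.0383)):
    print(n,tri(a,b).round(4),onz(t,*a,z).round(4),onz(s,*b,z).round(4))
for n,p,z in(("cork",(194,209),.006),("tape",(362,188),.024),("glue",(253,142),.09),("cup",(182,138),.116),("marker",(362,252),.015),("jar",(437,138),.1),("palette near L",(320,140),.015),("palR",(386,135),.015),("flatb",(257,232),.01)): print(n,onz(t,*p,z).round(3))
```

```text
mat [0.5349 0.3285 0.1023] [0.5353 0.3277 0.104 ] [0.5352 0.3297 0.104 ]
up [ 0.6189 -0.0013  0.0961] [ 0.6194 -0.0017  0.098 ] [0.6191 0.0008 0.098 ]
foot [ 0.5431 -0.2722  0.016 ] [ 0.5439 -0.2719  0.0196] [ 0.544  -0.2675  0.0196]
mouth [ 0.449  -0.2925  0.0406] [ 0.4525 -0.2952  0.0383] [ 0.4444 -0.2928  0.0383]
cork [0.535 0.32  0.006]
tape [ 0.58  -0.146  0.024]
glue [0.704 0.144 0.09 ]
cup [0.714 0.322 0.116]
marker [ 0.405 -0.141  0.015]
jar [ 0.701 -0.337  0.1  ]
palette near L [ 0.717 -0.034  0.015]
palR [ 0.727 -0.218  0.015]
flatb [0.467 0.146 0.01 ]
```

```bash
python3 -m crank '[{"gripper":85,"travel":[49,-29.3,2.5],"twist":[0,0,0]},{"gripper":85,"travel":[49,-29.3,2.5],"twist":[0,0,0]},{"gripper":85,"travel":[49,-29.3,2.5],"twist":[0,0,0]},{"gripper":85,"travel":[49,-29.3,2.5],"twist":[0,0,0]},{"gripper":85,"travel":[49,-29.3,2.5],"twist":[0,0,0]},{"gripper":85,"travel":[49,-29.3,2.5],"twist":[0,0,0]},{"gripper":85,"travel":[49,-29.3,2.5],"twist":[0,0,0]},{"gripper":85,"travel":[49,-29.3,2.5],"twist":[0,0,0]},{"gripper":85,"travel":[49,-29.3,2.5],"twist":[0,0,0]},{"gripper":85,"travel":[49,-29.3,2.5],"twist":[0,0,0]},{"gripper":85,"travel":[49,-29.3,2.5],"twist":[0,0,0]},{"gripper":85,"travel":[49,-29.3,2.5],"twist":[0,0,0]}]'
cat >> h.py <<'E'
def off(target):
    "tool-frame mm from the measured TCP to a world point"
    from scipy.spatial.transform import Rotation as Ro
    o=bot.get_obs(); R=Ro.from_euler('xyz',o['tcp_rot'],degrees=True)
    return (R.inv().apply(np.asarray(target)-o['ee_pos'])*1000).round(1)
E
python3 - <<'E'
from h import *
c=bot.calibration("wrist"); im=bot.camera("wrist"); cv2.imwrite("pics/w1.png",im[:,:,::-1])
print(bot.get_obs()['q'].round(1),off([.6192,-.001,.15])); print(px(c,[.6192,-.001,.098]),px(c,[.6192,-.001,0]))
E
```

```text
time: 1.65
ee_pos: [0.6215, 0.0, 0.2009]
tcp_rot: [180.0, 0.0, 18.5]
wrist_force: [0.4, -0.8, 0.2]
opening: 0.0853
grasp_force: 0.0
[4.000e-01 1.500e+01 1.780e+01 9.290e+01 1.000e-01 1.617e+02] [-6.8  3.9 48.6]
[319.17465285 201.92634729] [319.03864229 180.79745985]
```

View pics/w1.png

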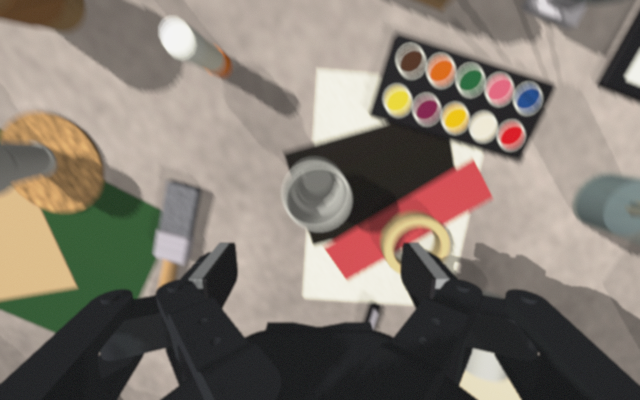

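The wrist view shows the standing beaker's rim as a ring about 72 px wide near (317,195), a few pixels from the predicted (319,202), so I'll refine it numerically.

Run:
```python
from h import *
c=bot.calibration("wrist"); im=cv2.imread("pics/w1.png")
print(ray(c,0,0)[0])
g=cv2.GaussianBlur(cv2.cvtColor(im,cv2.COLOR_BGR2GRAY),(0,0),1.5)
h=cv2.HoughCircles(g[130:260,250:390],cv2.HOUGH_GRADIENT,1,10,param1=60,param2=15,minRadius=24,maxRadius=42)
for x,y,r in h[0][:5]: print(x+250,y+130,r,onz(c,x+250,y+130,.098).round(4))
t=cv2.resize(im[140:250,260:380],None,fx=5,fy=5,interpolation=cv2.INTER_CUBIC)
for k in range(0,120,10): cv2.putText(t,str(260+k),(k*5,10),0,.35,(0,0,255),1);cv2.putText(t,str(140+k),(0,k*5+10),0,.35,(0,255,255),1)
for x,y,r in h[0][:1]: cv2.circle(t,(int((x-10)*5),int((y-10)*5)),int(r*5),(0,255,0),1)
cv2.imwrite("pics/w1c.png",t)
```

```text
[0.68827426 0.02630528 0.341396  ]
312.5 197.5 38.6 [0.6247 0.0113 0.098 ]
322.5 203.5 35.8 [0.6222 0.0008 0.098 ]
318.5 187.5 27.9 [0.6353 0.0091 0.098 ]
```

View pics/w1c.png

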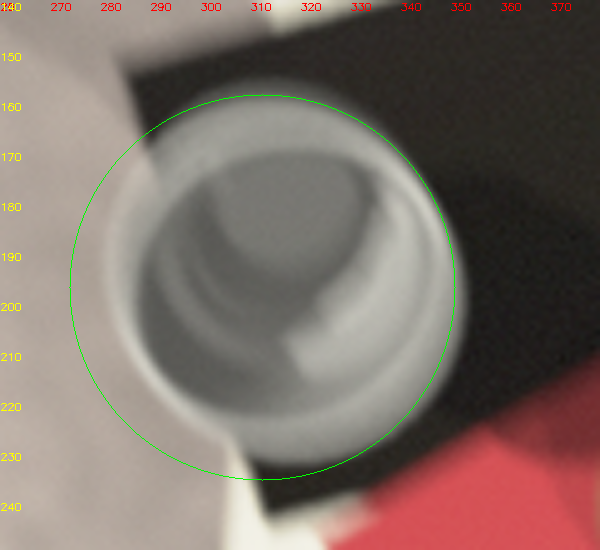

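```bash
python3 -m crank '[{"gripper":85,"travel":[-1,0,45],"twist":[0,0,0]},{"gripper":85,"travel":[0,0,45],"twist":[0,0,0]},{"gripper":85,"travel":[0,0,35],"twist":[0,0,0]},{"gripper":85,"travel":[0,0,12],"twist":[0,0,0]},{"gripper":55,"travel":[0,0,0],"twist":[0,0,0]},{"gripper":55,"travel":[0,0,0],"twist":[0,0,0]},{"gripper":55,"travel":[0,0,0],"twist":[0,0,0]},{"gripper":55,"travel":[0,0,0],"twist":[0,0,0]}]' 20
```

```text
time: 2.7
ee_pos: [0.6203, -0.002, 0.0656]
tcp_rot: [180.0, -0.1, 18.5]
wrist_force: [-0.1, 0.4, 4.3]
opening: 0.0613
grasp_force: 25.1
```

```bash
python3 -m crank '[{"gripper":85,"travel":[0,0,0],"twist":[0,0,0]},{"gripper":85,"travel":[0,0,0],"twist":[0,0,-0.178]},{"gripper":85,"travel":[0,0,0],"twist":[0,0,-0.178]},{"gripper":85,"travel":[0,0,0],"twist":[0,0,-0.178]},{"gripper":85,"travel":[0,0,0],"twist":[0,0,-0.178]},{"gripper":85,"travel":[0,0,0],"twist":[0,0,-0.178]},{"gripper":85,"travel":[0,0,0],"twist":[0,0,-0.178]},{"gripper":85,"travel":[0,0,0],"twist":[0,0,-0.178]},{"gripper":85,"travel":[0,0,0],"twist":[0,0,0]},{"gripper":55,"travel":[0,0,0],"twist":[0,0,0]},{"gripper":55,"travel":[0,0,0],"twist":[0,0,0]},{"gripper":55,"travel":[0,0,0],"twist":[0,0,0]}]' 20
python3 - <<'E'
from h import *
o=bot.get_obs();print(o['q'].round(1),o['ee_pos'].round(4),off([.535,.328,.064]))
E
```

```text
time: 4.2
ee_pos: [0.6198, -0.0019, 0.0645]
tcp_rot: [180.0, 0.0, 89.8]
wrist_force: [0.4, 0.1, 1.7]
opening: 0.0633
grasp_force: 22.2
[-0.2 14.4  2.4 77.9 -0.  90. ] [ 0.6198 -0.0019  0.0645] [329.7 -85.8   0.5]
```

```bash
python3 -m crank '[{"gripper":85,"travel":[0,0,0],"twist":[0,0,0]},{"gripper":85,"travel":[0,0,-50],"twist":[0,0,0]},{"gripper":85,"travel":[0,0,-50],"twist":[0,0,0]},{"gripper":85,"travel":[55,-14.3,0],"twist":[0,0,0]},{"gripper":85,"travel":[55,-14.3,0],"twist":[0,0,0]},{"gripper":85,"travel":[55,-14.3,0],"twist":[0,0,0]},{"gripper":85,"travel":[55,-14.3,0],"twist":[0,0,0]},{"gripper":85,"travel":[55,-14.3,0],"twist":[0,0,0]},{"gripper":85,"travel":[55,-14.3,0],"twist":[0,0,0]},{"gripper":85,"travel":[0,0,0],"twist":[0,0,0]}]' 20
python3 - <<'E'
from h import *
o=bot.get_obs();print(o['q'].round(1),o['ee_pos'].round(4),off([.535,.328,.07]))
E
```

```text
time: 5.45
ee_pos: [0.533, 0.3316, 0.1636]
tcp_rot: [-179.9, -0.0, 90.1]
wrist_force: [0.0, 0.2, 0.4]
opening: 0.0846
grasp_force: 0.0
[ 31.9  15.   14.   89.    0.  121.7] [0.533  0.3316 0.1636] [-3.6  2.1 93.6]
```

Position is within a few mm. Next I descend and squeeze the mat beaker twice, at two yaw angles, to fix its position.

```bash
python3 -m crank '[{"gripper":85,"travel":[-3,1.5,45],"twist":[0,0,0]},{"gripper":85,"travel":[0,0,40],"twist":[0,0,0]},{"gripper":85,"travel":[0,0,8],"twist":[0,0,0]},{"gripper":55,"travel":[0,0,0],"twist":[0,0,0]},{"gripper":55,"travel":[0,0,0],"twist":[0,0,0]},{"gripper":55,"travel":[0,0,0],"twist":[0,0,0]},{"gripper":55,"travel":[0,0,0],"twist":[0,0,0]}]' 20
python3 -m crank '[{"gripper":85,"travel":[0,0,0],"twist":[0,0,0]},{"gripper":85,"travel":[0,0,0],"twist":[0,0,-0.18]},{"gripper":85,"travel":[0,0,0],"twist":[0,0,-0.18]},{"gripper":85,"travel":[0,0,0],"twist":[0,0,-0.18]},{"gripper":85,"travel":[0,0,0],"twist":[0,0,-0.18]},{"gripper":85,"travel":[0,0,0],"twist":[0,0,-0.18]},{"gripper":85,"travel":[0,0,0],"twist":[0,0,-0.18]},{"gripper":85,"travel":[0,0,0],"twist":[0,0,-0.18]},{"gripper":85,"travel":[0,0,0],"twist":[0,0,0]},{"gripper":55,"travel":[0,0,0],"twist":[0,0,0]},{"gripper":55,"travel":[0,0,0],"twist":[0,0,0]},{"gripper":55,"travel":[0,0,0],"twist":[0,0,0]}]' 20
python3 - <<'E'
from h import *
o=bot.get_obs();print(o['q'].round(1),o['ee_pos'].round(4))
E
```

```text
time: 6.32
ee_pos: [0.5368, 0.3257, 0.073]
tcp_rot: [179.9, -0.1, 89.9]
wrist_force: [0.3, -0.3, 6.4]
opening: 0.0628
grasp_force: 22.5
time: 7.82
ee_pos: [0.5361, 0.3254, 0.0716]
tcp_rot: [180.0, 0.0, 162.0]
wrist_force: [0.4, -0.3, 3.1]
opening: 0.0629
grasp_force: 22.0
[31.3 15.3  4.2 78.9  0.  49.2] [0.5361 0.3254 0.0716]
```

```bash
python3 -m crank '[{"gripper":85,"travel":[0,0,0],"twist":[0,0,0]},{"gripper":85,"travel":[0,0,-50],"twist":[0,0,0]},{"gripper":85,"travel":[0,0,-50],"twist":[0,0,0]},{"gripper":85,"travel":[-30.1,-47.6,0],"twist":[0,0,0]},{"gripper":85,"travel":[-30.1,-47.6,0],"twist":[0,0,0]},{"gripper":85,"travel":[-30.1,-47.6,0],"twist":[0,0,0]},{"gripper":85,"travel":[-30.1,-47.6,0],"twist":[0,0,0]},{"gripper":85,"travel":[-30.1,-47.6,0],"twist":[0,0,0]},{"gripper":85,"travel":[-30.1,-47.6,0],"twist":[0,0,0]},{"gripper":85,"travel":[0,0,0],"twist":[0,0,0]},{"gripper":85,"travel":[0,0,0],"twist":[0,0,0]}]' 20
python3 - <<'E'
from h import *
o=bot.get_obs();print(o['q'].round(1),o['ee_pos'].round(4),off([.6198,-.0019,.068]))
E
```

```text
time: 9.2
ee_pos: [0.6197, -0.002, 0.171]
tcp_rot: [180.0, -0.0, 162.0]
wrist_force: [-0.0, -0.7, 0.1]
opening: 0.085
grasp_force: 0.0
[-0.2 13.9 13.5 89.6  0.  17.8] [ 0.6197 -0.002   0.171 ] [-1.00e-01  2.00e-01  1.03e+02]
```

```bash
python3 -m crank '[{"gripper":85,"travel":[0,0,50],"twist":[0,0,0]},{"gripper":85,"travel":[0,0,45],"twist":[0,0,0]},{"gripper":85,"travel":[0,0,8],"twist":[0,0,0]},{"gripper":85,"travel":[0,0,0],"twist":[0,0,0]},{"gripper":55,"travel":[0,0,0],"twist":[0,0,0]},{"gripper":55,"travel":[0,0,0],"twist":[0,0,0]},{"gripper":55,"travel":[0,0,0],"twist":[0,0,0]},{"gripper":55,"travel":[0,0,0],"twist":[0,0,0]},{"gripper":55,"travel":[0,0,0],"twist":[0,0,0]},{"gripper":55,"travel":[0,0,0],"twist":[0,0,0]}]' 60
python3 -m crank '[{"gripper":55,"travel":[0,0,-30],"twist":[0,0,0]},{"gripper":55,"travel":[0,0,-55],"twist":[0,0,0]},{"gripper":55,"travel":[0,0,-50],"twist":[0,0,0]},{"gripper":55,"travel":[30.1,47.6,0],"twist":[0,0,0]},{"gripper":55,"travel":[30.1,47.6,0],"twist":[0,0,0]},{"gripper":55,"travel":[30.1,47.6,0],"twist":[0,0,0]},{"gripper":55,"travel":[30.1,47.6,0],"twist":[0,0,0]},{"gripper":55,"travel":[30.1,47.6,0],"twist":[0,0,0]},{"gripper":55,"travel":[30.1,47.6,0],"twist":[0,0,0]},{"gripper":55,"travel":[0,0,0],"twist":[0,0,0]},{"gripper":55,"travel":[0,0,0],"twist":[0,0,0]}]' 60
python3 - <<'E'
from h import *
o=bot.get_obs();print(o['q'].round(1),o['ee_pos'].round(4),off([.5361,.3254,.170]))
E
```

```text
time: 10.45
ee_pos: [0.6214, -0.0019, 0.0713]
tcp_rot: [179.9, 0.2, 162.1]
wrist_force: [-0.1, 1.3, 6.5]
opening: 0.0608
grasp_force: 65.0
time: 11.82
ee_pos: [0.5361, 0.3253, 0.2042]
tcp_rot: [180.0, 0.1, 162.1]
wrist_force: [-0.3, -0.8, -0.2]
opening: 0.0607
grasp_force: 65.3
[31.3 15.3 18.9 93.5 -0.  49.1] [0.5361 0.3253 0.2042] [ 0.1  0.  34.2]
```

```bash
python3 -m crank '[{"gripper":55,"travel":[0,0,20],"twist":[0,0,0]},{"gripper":55,"travel":[0,0,20],"twist":[0,0,0]},{"gripper":55,"travel":[0,0,15],"twist":[0,0,0]},{"gripper":55,"travel":[0,0,6],"twist":[0,0,0]},{"gripper":55,"travel":[0,0,6],"twist":[0,0,0]},{"gripper":55,"travel":[0,0,6],"twist":[0,0,0]},{"gripper":55,"travel":[0,0,4],"twist":[0,0,0]},{"gripper":55,"travel":[0,0,0],"twist":[0,0,0]}]' 60
```

```text
time: 12.82
ee_pos: [0.536, 0.3253, 0.1263]
tcp_rot: [180.0, 0.0, 162.1]
wrist_force: [0.5, 0.7, -0.1]
opening: 0.0614
grasp_force: 65.4
```

```bash
python3 -m crank '[{"gripper":55,"travel":[0,0,4],"twist":[0,0,0]},{"gripper":55,"travel":[0,0,4],"twist":[0,0,0]},{"gripper":55,"travel":[0,0,4],"twist":[0,0,0]},{"gripper":55,"travel":[0,0,0],"twist":[0,0,0]}]' 60
python3 -m crank '[{"gripper":55,"travel":[0,0,4],"twist":[0,0,0]},{"gripper":55,"travel":[0,0,0],"twist":[0,0,0]},{"gripper":55,"travel":[0,0,0],"twist":[0,0,0]}]' 60
```

```text
time: 13.32
ee_pos: [0.5374, 0.327, 0.1182]
tcp_rot: [179.6, 0.2, 162.1]
wrist_force: [-0.4, 4.1, 19.6]
opening: 0.0613
grasp_force: 67.3
time: 13.7
ee_pos: [0.5381, 0.3271, 0.1179]
tcp_rot: [179.5, 0.4, 162.1]
wrist_force: [-4.4, 0.2, 40.4]
opening: 0.061
grasp_force: 69.2
```

```bash
python3 -m crank '[{"gripper":55,"travel":[0,0,-8],"twist":[0,0,0]},{"gripper":85,"travel":[0,0,0],"twist":[0,0,0]},{"gripper":85,"travel":[0,0,0],"twist":[0,0,0]},{"gripper":85,"travel":[0,0,-25],"twist":[0,0,0]},{"gripper":85,"travel":[0,0,-55],"twist":[0,0,0]},{"gripper":85,"travel":[0,0,-40],"twist":[0,0,0.1845]},{"gripper":85,"travel":[0,0,-40],"twist":[0,0,0.1845]},{"gripper":85,"travel":[0,0,0],"twist":[0,0,0.1845]},{"gripper":85,"travel":[0,0,0],"twist":[0,0,0.1845]},{"gripper":85,"travel":[0,0,0],"twist":[0,0,0.1845]},{"gripper":85,"travel":[0,0,0],"twist":[0,0,0.1845]},{"gripper":85,"travel":[0,0,0],"twist":[0,0,0.1845]}]' 60
python3 -m crank '[{"gripper":85,"travel":[0,0,0],"twist":[0,0,0.1845]},{"gripper":85,"travel":[0,0,0],"twist":[0,0,0.1845]},{"gripper":85,"travel":[0,0,0],"twist":[0,0,0.1845]},{"gripper":85,"travel":[0,0,0],"twist":[0,0,0.1845]},{"gripper":85,"travel":[0,0,0],"twist":[0,0,0.1845]},{"gripper":85,"travel":[0,0,0],"twist":[0,0,0.1845]},{"gripper":85,"travel":[0,0,0],"twist":[0,0,0.1845]},{"gripper":85,"travel":[0,0,0],"twist":[0,0,0]}]'
python3 - <<'E'
from h import *
o=bot.get_obs();print(o['q'].round(1),o['ee_pos'].round(4),off([.5,-.28,.280]))
E
```

```text
time: 15.2
ee_pos: [0.536, 0.3251, 0.2771]
tcp_rot: [-179.9, 0.1, 87.7]
wrist_force: [0.5, -0.1, 0.3]
opening: 0.0851
grasp_force: 0.0
time: 16.2
ee_pos: [0.5706, 0.2481, 0.2771]
tcp_rot: [-176.5, 0.5, 22.0]
wrist_force: [0.6, 0.4, 0.0]
opening: 0.0847
grasp_force: 0.0
[ 21.9  17.5  29.7 102.7   3.5 179.9] [0.5706 0.2481 0.2771] [-263.1  462.5  -28.8]
```

```bash
python3 -m crank '[{"gripper":85,"travel":[-26,46,0],"twist":[0,0,0]},{"gripper":85,"travel":[-26,46,0],"twist":[0,0,0]},{"gripper":85,"travel":[-26,46,0],"twist":[0,0,0]},{"gripper":85,"travel":[-26,46,0],"twist":[0,0,0]},{"gripper":85,"travel":[-26,46,0],"twist":[0,0,0]},{"gripper":85,"travel":[-26,46,0],"twist":[0,0,0]},{"gripper":85,"travel":[-26,46,0],"twist":[0,0,0]},{"gripper":85,"travel":[-26,46,0],"twist":[0,0,0]},{"gripper":85,"travel":[-26,46,0],"twist":[0,0,0]},{"gripper":85,"travel":[-26,46,0],"twist":[0,0,0]},{"gripper":85,"travel":[0,0,0],"twist":[0,0,0]}]'
python3 - <<'E'
from h import *
c=bot.calibration("wrist"); im=bot.camera("wrist")[:,:,::-1]
o=bot.get_obs();print(o['q'].round(1),o['ee_pos'].round(4),o['tcp_rot'].round(1))
for p in([.544,-.270,.0196],[.450,-.294,.0383]): print(px(c,p))
w=im.copy(); s=np.array(bot.camera("top")[:,:,::-1]); cv2.imwrite("pics/top2.png",s)
cv2.imwrite("pics/w2.png",w)
t=cv2.resize(w,(800,500)); k=cv2.resize(s[180:240,150:240],(225,150)); t[:150,:225]=k; cv2.imwrite("pics/v2.png",t)
E
```

```text
time: 17.58
ee_pos: [0.502, -0.2747, 0.2503]
tcp_rot: [-176.4, 0.5, 22.1]
wrist_force: [0.3, 0.2, -0.2]
opening: 0.085
grasp_force: 0.0
[-29.5  11.8  19.8 101.1   1.9 128.3] [ 0.5023 -0.2731  0.2507] [-176.4    0.4   22.2]
[338.36637464 143.05965639]
[327.36590332 216.13667353]
```

View pics/v2.png

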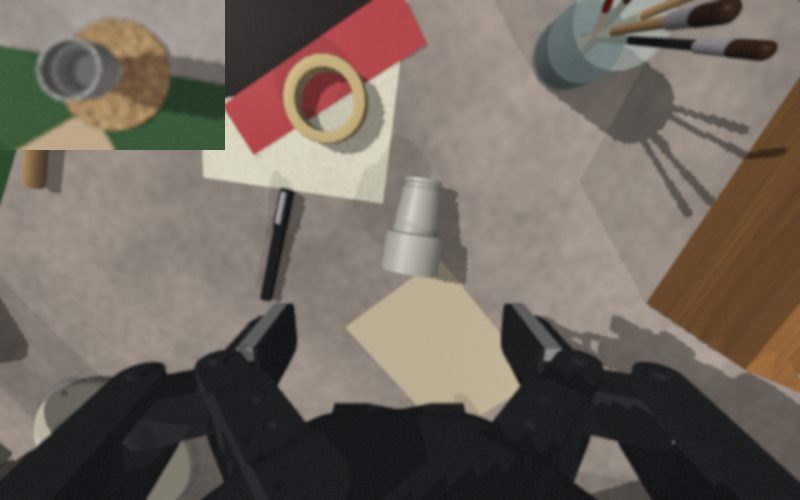

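The wrist view shows the lying beaker with its foot at (337.6,144) and mouth at (329,217), within 2 px of prediction. The inset from the top camera shows the nested pair standing on the cork.

```bash
cat >> h.py <<'E'
from scipy.spatial.transform import Rotation as Ro
def face(head,phi):
    "tool heading (deg), phi below horizontal; tool y horizontal, tool x on the upper side"
    h,p=np.radians([head,phi]); z=np.array([np.cos(h)*np.cos(p),np.sin(h)*np.cos(p),-np.sin(p)])
    y=np.array([np.sin(h),-np.cos(h),0]); return Ro.from_matrix(np.c_[np.cross(y,z),y,z])
def go(pos,R):
    o=bot.get_obs(); R0=Ro.from_euler('xyz',o['tcp_rot'],degrees=True); v=(R0.inv()*R).as_rotvec()
    print('twist',v.round(3),'rows',np.linalg.norm(v)/.18,'then travel',(R.inv().apply(np.asarray(pos)-o['ee_pos'])*1000).round(1),'before-twist travel',(R0.inv().apply(np.asarray(pos)-o['ee_pos'])*1000).round(1))
E
python3 - <<'E'
from h import *
go([.4816,-.2865,.17],face(15,30)); go([.4816,-.2865,.0257],face(15,30))
E
```

```text
twist [-0.122  1.057  0.082] rows 5.927103172811719 then travel [-82.4   8.5  19.8] before-twist travel [-24.3  10.5  80.9]
twist [-0.122  1.057  0.082] rows 5.927103172811719 then travel [-207.3    8.5   92. ] before-twist travel [-23.2  19.4 224.9]
```

```bash
python3 -m crank '[{"gripper":85,"travel":[0,0,0],"twist":[-0.0203,0.176,0.0137]},{"gripper":85,"travel":[0,0,0],"twist":[-0.0203,0.176,0.0137]},{"gripper":85,"travel":[0,0,0],"twist":[-0.0203,0.176,0.0137]},{"gripper":85,"travel":[0,0,0],"twist":[-0.0203,0.176,0.0137]},{"gripper":85,"travel":[0,0,0],"twist":[-0.0203,0.176,0.0137]},{"gripper":85,"travel":[0,0,0],"twist":[-0.0203,0.176,0.0137]},{"gripper":85,"travel":[-41,4,10],"twist":[0,0,0]},{"gripper":85,"travel":[-41,4,10],"twist":[0,0,0]},{"gripper":85,"travel":[0,0,0],"twist":[0,0,0]}]'
python3 - <<'E'
from h import *
o=bot.get_obs();print(o['q'].round(1))
go([.4816,-.2865,.0257],face(15,30))
E
```

```text
time: 18.8
ee_pos: [0.4813, -0.284, 0.1678]
tcp_rot: [-179.5, -59.9, 14.6]
wrist_force: [0.6, 0.6, 0.6]
opening: 0.0851
grasp_force: 0.0
[-55.1 -21.5 -38.3  43.1  54.6 125.8]
twist [-0.004  0.002 -0.003] rows 0.02942999981695328 then travel [-123.2    2.5   70.8] before-twist travel [-123.1    3.1   71. ]
```

```bash
python3 -m crank '[{"gripper":85,"travel":[-31,0.7,18],"twist":[0,0,0]},{"gripper":85,"travel":[-31,0.7,18],"twist":[0,0,0]},{"gripper":85,"travel":[-31,0.7,18],"twist":[0,0,0]},{"gripper":85,"travel":[0,0,0],"twist":[0,0,0]}]'
python3 - <<'E'
from h import *
c=bot.calibration("wrist");im=bot.camera("wrist")[:,:,::-1];cv2.imwrite("pics/w3.png",im)
o=bot.get_obs();print(o['q'].round(1))
go([.4816,-.2865,.0257],face(15,30))
for p in([.5435,-.270,.0196],[.4495,-.295,.0383]): print(px(c,p))
E
```

```text
time: 19.3
ee_pos: [0.4831, -0.2867, 0.0627]
tcp_rot: [-179.8, -60.0, 14.9]
wrist_force: [0.1, 0.2, 0.2]
opening: 0.0852
grasp_force: 0.0
[-55.1 -14.9 -45.7  28.9  54.6 125.7]
twist [-0.002 -0.001  0.002] rows 0.01461654888939369 then travel [-34.7  -1.6  18.1] before-twist travel [-34.7  -1.6  18.1]
[318.85315381 214.9769311 ]
[317.98151586 327.74920965]
```

View pics/w3.png

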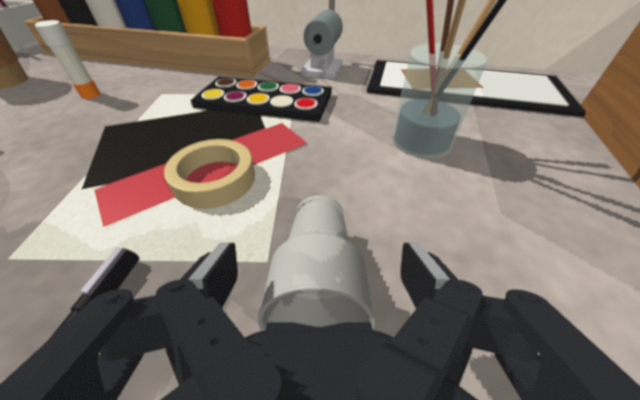

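The wrist view shows the beaker centred between the open fingers, with axis x about 319, foot at about (320,205), and the marker clear to the left. I can lower and grip.

```bash
python3 -m crank '[{"gripper":85,"travel":[-20,-1,10],"twist":[0,0,0]},{"gripper":85,"travel":[-14.7,-0.6,8],"twist":[0,0,0]},{"gripper":85,"travel":[0,0,0],"twist":[0,0,0]},{"gripper":55,"travel":[0,0,0],"twist":[0,0,0]},{"gripper":55,"travel":[0,0,0],"twist":[0,0,0]},{"gripper":55,"travel":[0,0,0],"twist":[0,0,0]},{"gripper":55,"travel":[0,0,0],"twist":[0,0,0]},{"gripper":55,"travel":[0,0,0],"twist":[0,0,0]}]' 80
python3 - <<'E'
from h import *
o=bot.get_obs();print(o['q'].round(1)); go([.4816,-.2865,.13],face(15,30))
E
```

```text
time: 20.35
ee_pos: [0.4815, -0.288, 0.0267]
tcp_rot: [179.5, -60.2, 15.5]
wrist_force: [0.7, -0.5, 7.1]
opening: 0.0606
grasp_force: 86.0
[-55.4 -11.7 -48.   23.3  54.8 125.4]
twist [ 0.001 -0.003  0.004] rows 0.02806920764232721 then travel [ 89.7  -1.4 -51.3] before-twist travel [ 89.9  -1.  -51. ]
```

```bash
python3 -m crank '[{"gripper":55,"travel":[26,0,-15],"twist":[0,0,0]},{"gripper":55,"travel":[43.3,0,-25],"twist":[0,0,0]},{"gripper":55,"travel":[43.3,0,-25],"twist":[0,0,0]},{"gripper":55,"travel":[43.3,0,-25],"twist":[0,-0.1724,0]},{"gripper":55,"travel":[0,0,0],"twist":[0,-0.1724,0]},{"gripper":55,"travel":[0,0,0],"twist":[0,-0.1724,0]},{"gripper":55,"travel":[0,0,0],"twist":[0,-0.1724,0]},{"gripper":55,"travel":[0,0,0],"twist":[0,-0.1724,0]},{"gripper":55,"travel":[0,0,0],"twist":[0,-0.1724,0]},{"gripper":55,"travel":[0,0,0],"twist":[0,-0.1724,0]},{"gripper":55,"travel":[0,0,0],"twist":[0,-0.1724,0]},{"gripper":55,"travel":[0,0,0],"twist":[0,0,0]}]' 80
python3 - <<'E'
from h import *
o=bot.get_obs();print(o['q'].round(1)); go([.5361,.3254,.25],face(75,109))
im=bot.camera("scene")[:,:,::-1].copy(); cv2.imwrite("pics/s3.png",im)
c=bot.calibration("scene"); p=o['ee_pos']; u,v=px(c,p).astype(int); print(u,v,(px(c,p-[0,0,.05])-px(c,p)))
t=cv2.resize(im[v-40:v+40,u-50:u+50],None,fx=7,fy=7,interpolation=cv2.INTER_CUBIC); cv2.imwrite("pics/s3c.png",t)
E
```

```text
time: 21.85
ee_pos: [0.4821, -0.2861, 0.1999]
tcp_rot: [-179.8, 19.4, 15.3]
wrist_force: [-0.3, 0.0, -0.1]
opening: 0.0609
grasp_force: 86.4
[-24.6  21.2  23.4 107.5 -12.1 141.8]
twist [-0.347  0.005 -0.985] rows 5.799649772252721 then travel [ 555.4 -106.1 -244.2] before-twist travel [ 184.4 -576.2 -115.6]
313 97 [-0.07353417 14.19604431]
```

View pics/s3c.png

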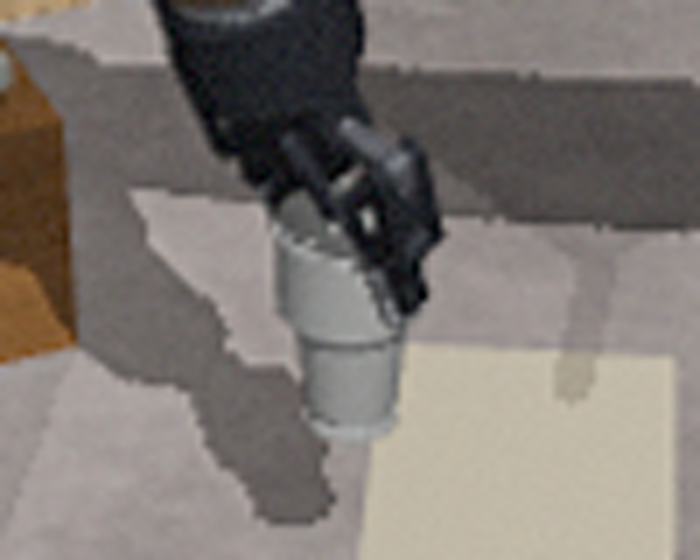

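The scene crop shows the beaker held mouth up but leaning by about 4° (foot centre at 352, shoulder centre at 345). I'll correct the tilt, stand it on the table and re-grasp it from straight above.

```bash
python3 -m crank '[{"gripper":55,"travel":[0,0,0],"twist":[0,0.07,0]},{"gripper":55,"travel":[11.2,0,42],"twist":[0,0,0]},{"gripper":55,"travel":[11.2,0,42],"twist":[0,0,0]},{"gripper":55,"travel":[7.8,0,29],"twist":[0,0,0]},{"gripper":55,"travel":[2,0,8],"twist":[0,0,0]},{"gripper":55,"travel":[0,0,0],"twist":[0,0,0]}]' 80
```

```text
time: 22.65
ee_pos: [0.4802, -0.2876, 0.0809]
tcp_rot: [179.9, 14.9, 15.0]
wrist_force: [0.3, 0.8, 0.2]
opening: 0.0609
grasp_force: 86.4
```

```bash
python3 -m crank '[{"gripper":55,"travel":[2,0,7.5],"twist":[0,0,0]},{"gripper":55,"travel":[1,0,3.9],"twist":[0,0,0]},{"gripper":55,"travel":[0.5,0,2],"twist":[0,0,0]},{"gripper":55,"travel":[0,0,0],"twist":[0,0,0]}]' 80
```

```text
time: 23.15
ee_pos: [0.4805, -0.2872, 0.0659]
tcp_rot: [179.9, 15.0, 15.0]
wrist_force: [-0.1, 1.4, 3.8]
opening: 0.0606
grasp_force: 86.9
```

```bash
python3 -m crank '[{"gripper":85,"travel":[0,0,0],"twist":[0,0,0]},{"gripper":85,"travel":[0,0,0],"twist":[0,0,0]},{"gripper":85,"travel":[0,0,-40],"twist":[0,0,0]},{"gripper":85,"travel":[0,0,-55],"twist":[0,0,0]},{"gripper":85,"travel":[0,0,0],"twist":[0,0.131,0]},{"gripper":85,"travel":[0,0,0],"twist":[0,0.131,0]},{"gripper":85,"travel":[0,0,0],"twist":[0,0,0]}]'
python3 - <<'E'
from h import *
o=bot.get_obs();print(o['q'].round(1)); go([.485,-.286,.067],face(15,90))
c=bot.calibration("wrist");im=bot.camera("wrist")[:,:,::-1].copy();print(px(c,[.485,-.286,.098]),px(c,[.485,-.286,0]))
a=im; b=bot.camera("scene")[60:140,260:360,::-1]; a[:240,:300]=cv2.resize(b,(300,240)); cv2.imwrite("pics/w4.png",a)
E
```

```text
time: 24.02
ee_pos: [0.5027, -0.2812, 0.158]
tcp_rot: [179.9, -0.1, 14.9]
wrist_force: [-0.6, 0.1, 0.3]
opening: 0.0849
grasp_force: 0.0
[-29.2   7.5   4.7  87.1  -0.  135.9]
twist [ 0.002 -0.001 -0.001] rows 0.014699713978399942 then travel [-18.4   0.1  91. ] before-twist travel [-18.5  -0.1  91. ]
[318.90303476 236.0984377 ] [318.65368572 202.25334456]
```

View pics/w4.png

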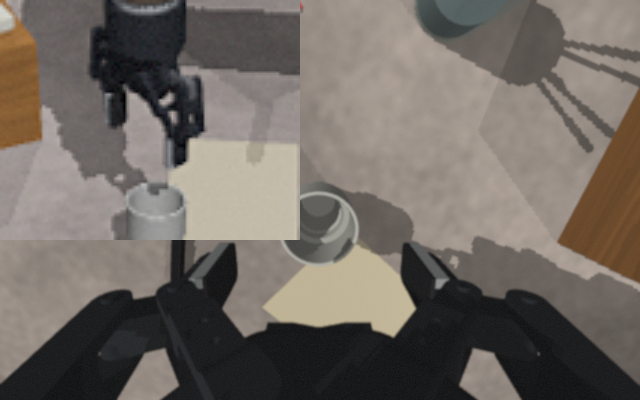

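The beaker stands upright with its rim at about (319,229), a few mm further ahead than predicted. Double squeeze next.

```bash
python3 -m crank '[{"gripper":85,"travel":[-14,0,0],"twist":[0,0,0]},{"gripper":85,"travel":[0,0,45],"twist":[0,0,0]},{"gripper":85,"travel":[0,0,38],"twist":[0,0,0]},{"gripper":85,"travel":[0,0,8],"twist":[0,0,0]},{"gripper":55,"travel":[0,0,0],"twist":[0,0,0]},{"gripper":55,"travel":[0,0,0],"twist":[0,0,0]},{"gripper":55,"travel":[0,0,0],"twist":[0,0,0]},{"gripper":55,"travel":[0,0,0],"twist":[0,0,0]},{"gripper":85,"travel":[0,0,0],"twist":[0,0,0]},{"gripper":85,"travel":[0,0,0],"twist":[0,0,0]}]' 20
python3 -m crank '[{"gripper":85,"travel":[0,0,0],"twist":[0,0,-0.1745]},{"gripper":85,"travel":[0,0,0],"twist":[0,0,-0.1745]},{"gripper":85,"travel":[0,0,0],"twist":[0,0,-0.1745]},{"gripper":85,"travel":[0,0,0],"twist":[0,0,-0.1745]},{"gripper":85,"travel":[0,0,0],"twist":[0,0,-0.1745]},{"gripper":85,"travel":[0,0,0],"twist":[0,0,-0.1745]},{"gripper":85,"travel":[0,0,0],"twist":[0,0,-0.1745]},{"gripper":85,"travel":[0,0,0],"twist":[0,0,-0.1745]},{"gripper":85,"travel":[0,0,0],"twist":[0,0,-0.1745]},{"gripper":55,"travel":[0,0,0],"twist":[0,0,0]},{"gripper":55,"travel":[0,0,0],"twist":[0,0,0]},{"gripper":55,"travel":[0,0,0],"twist":[0,0,0]}]' 20
python3 -m crank '[{"gripper":55,"travel":[0,0,0],"twist":[0,0,0]},{"gripper":55,"travel":[0,0,0],"twist":[0,0,0]},{"gripper":55,"travel":[0,0,0],"twist":[0,0,0]}]' 60
python3 - <<'E'
from h import *
go([.5361,.3254,.25],face(105,90))
E
```

```text
time: 25.38
ee_pos: [0.4904, -0.2844, 0.066]
tcp_rot: [180.0, 0.0, 15.0]
wrist_force: [0.0, -0.1, 0.1]
opening: 0.085
grasp_force: 0.0
time: 26.88
ee_pos: [0.4905, -0.2845, 0.0661]
tcp_rot: [180.0, 0.1, 104.9]
wrist_force: [-0.0, -0.8, 1.0]
opening: 0.0621
grasp_force: 22.1
time: 27.25
ee_pos: [0.4907, -0.2846, 0.0664]
tcp_rot: [180.0, 0.1, 105.0]
wrist_force: [-0.5, 0.2, 4.0]
opening: 0.0615
grasp_force: 65.2
twist [0.001 0.001 0.   ] rows 0.00820067265494241 then travel [ 577.4  201.8 -183.6] before-twist travel [ 577.2  201.9 -184.3]
```

```bash
python3 -m crank '[{"gripper":55,"travel":[0,0,-30],"twist":[0,0,0]},{"gripper":55,"travel":[0,0,-55],"twist":[0,0,0]},{"gripper":55,"travel":[0,0,-55],"twist":[0,0,0]},{"gripper":55,"travel":[0,0,-44],"twist":[0,0,0]}]' 60
python3 -m crank '[{"gripper":55,"travel":[52.5,18.4,0],"twist":[0,0,0]},{"gripper":55,"travel":[52.5,18.4,0],"twist":[0,0,0]},{"gripper":55,"travel":[52.5,18.4,0],"twist":[0,0,0]},{"gripper":55,"travel":[52.5,18.4,0],"twist":[0,0,0]},{"gripper":55,"travel":[52.5,18.4,0],"twist":[0,0,0]},{"gripper":55,"travel":[52.5,18.4,0],"twist":[0,0,0]},{"gripper":55,"travel":[52.5,18.4,0],"twist":[0,0,0]},{"gripper":55,"travel":[52.5,18.4,0],"twist":[0,0,0]},{"gripper":55,"travel":[52.5,18.4,0],"twist":[0,0,0]},{"gripper":55,"travel":[52.5,18.4,0],"twist":[0,0,0]},{"gripper":55,"travel":[52.5,18.4,0],"twist":[0,0,0]},{"gripper":55,"travel":[0,0,0],"twist":[0,0,0]}]' 60
python3 - <<'E'
from h import *
print(bot.get_obs()['q'].round(1)); go([.5368,.3260,.22],face(105,90))
E
```

```text
time: 27.75
ee_pos: [0.4904, -0.2842, 0.2521]
tcp_rot: [179.9, 0.1, 105.0]
wrist_force: [0.8, 0.1, -0.5]
opening: 0.0608
grasp_force: 65.2
time: 29.25
ee_pos: [0.5356, 0.3293, 0.2473]
tcp_rot: [-179.9, 0.1, 105.2]
wrist_force: [0.1, 0.2, -0.1]
opening: 0.061
grasp_force: 65.3
[ 31.6  17.   25.8  98.9  -0.  106.4]
twist [-0.003  0.001  0.004] rows 0.028186960365306855 then travel [-3.5  0.3 27.3] before-twist travel [-3.5  0.3 27.3]
```

```bash
python3 -m crank '[{"gripper":55,"travel":[-3,0,20],"twist":[0,0,0]},{"gripper":55,"travel":[0,0,7],"twist":[0,0,0]},{"gripper":55,"travel":[0,0,0],"twist":[0,0,0]}]' 60
python3 - <<'E'
from h import *
go([.5368,.3260,.155],face(105,90))
c=bot.calibration("scene");im=bot.camera("scene")[:,:,::-1];cv2.imwrite("pics/s5.png",cv2.resize(im[220:330,340:470],None,fx=5,fy=5,interpolation=cv2.INTER_CUBIC))
E
```

```text
time: 29.62
ee_pos: [0.5369, 0.3222, 0.2223]
tcp_rot: [-180.0, 0.1, 105.0]
wrist_force: [0.1, -0.1, -0.2]
opening: 0.0611
grasp_force: 65.3
twist [-0.001  0.001 -0.   ] rows 0.008575784362050712 then travel [ 3.7  0.9 67.3] before-twist travel [ 3.7  0.9 67.3]
```

View pics/s5.png

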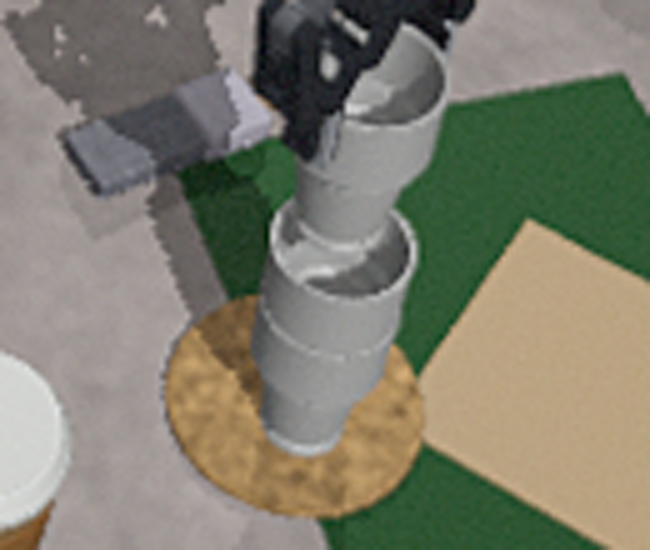

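The scene crop shows the first pair fully seated, band against band at about (325,345), with the third beaker above the mouth at about (343,245).

```bash
python3 -m crank '[{"gripper":55,"travel":[3.5,0.8,0],"twist":[0,0,0]},{"gripper":55,"travel":[0,0,15],"twist":[0,0,0]},{"gripper":55,"travel":[0,0,15],"twist":[0,0,0]},{"gripper":55,"travel":[0,0,6],"twist":[0,0,0]},{"gripper":55,"travel":[0,0,6],"twist":[0,0,0]},{"gripper":55,"travel":[0,0,6],"twist":[0,0,0]},{"gripper":55,"travel":[0,0,6],"twist":[0,0,0]},{"gripper":55,"travel":[0,0,0],"twist":[0,0,0]},{"gripper":55,"travel":[0,0,0],"twist":[0,0,0]}]' 60
```

```text
time: 30.8
ee_pos: [0.537, 0.3266, 0.1688]
tcp_rot: [180.0, 0.1, 105.0]
wrist_force: [0.1, 0.4, -0.7]
opening: 0.0607
grasp_force: 65.3
```

```bash
python3 -m crank '[{"gripper":55,"travel":[0,0,5],"twist":[0,0,0]},{"gripper":55,"travel":[0,0,4],"twist":[0,0,0]},{"gripper":55,"travel":[0,0,4],"twist":[0,0,0]},{"gripper":55,"travel":[0,0,4],"twist":[0,0,0]},{"gripper":55,"travel":[0,0,0],"twist":[0,0,0]}]' 60
python3 -m crank '[{"gripper":55,"travel":[0,0,4],"twist":[0,0,0]},{"gripper":55,"travel":[0,0,0],"twist":[0,0,0]},{"gripper":55,"travel":[0,0,0],"twist":[0,0,0]}]' 60
```

```text
time: 31.42
ee_pos: [0.5372, 0.3273, 0.1542]
tcp_rot: [179.8, -0.1, 105.0]
wrist_force: [-2.7, 0.9, 15.7]
opening: 0.0608
grasp_force: 67.1
time: 31.8
ee_pos: [0.5375, 0.3277, 0.154]
tcp_rot: [179.6, -0.1, 105.0]
wrist_force: [-8.8, -1.6, 35.8]
opening: 0.061
grasp_force: 69.5
```

```bash
python3 -m crank '[{"gripper":55,"travel":[0,0,-6],"twist":[0,0,0]},{"gripper":55,"travel":[0,0,0],"twist":[0,0,0]},{"gripper":85,"travel":[0,0,0],"twist":[0,0,0]},{"gripper":85,"travel":[0,0,0],"twist":[0,0,0]},{"gripper":85,"travel":[0,0,-25],"twist":[0,0,0]},{"gripper":85,"travel":[0,0,-50],"twist":[0,0,0]},{"gripper":85,"travel":[0,0,-40],"twist":[0,0,0]},{"gripper":85,"travel":[-60,0,0],"twist":[0,0,0]},{"gripper":85,"travel":[-60,0,0],"twist":[0,0,0]},{"gripper":85,"travel":[-60,0,0],"twist":[0,0,0]},{"gripper":85,"travel":[0,0,0],"twist":[0,0,0]}]' 60
python3 - <<'E'
from h import *
a=bot.camera("scene")[:,:,::-1];b=bot.camera("top")[:,:,::-1]
cv2.imwrite("pics/f.png",np.hstack([cv2.resize(a[220:340,340:470],(433,400)),cv2.resize(b[160:260,140:240],(360,400))]))
E
```

```text
time: 33.17
ee_pos: [0.5843, 0.149, 0.2682]
tcp_rot: [-180.0, 0.1, 104.7]
wrist_force: [0.2, 0.5, -0.2]
opening: 0.0848
grasp_force: 0.0
```

View pics/f.png

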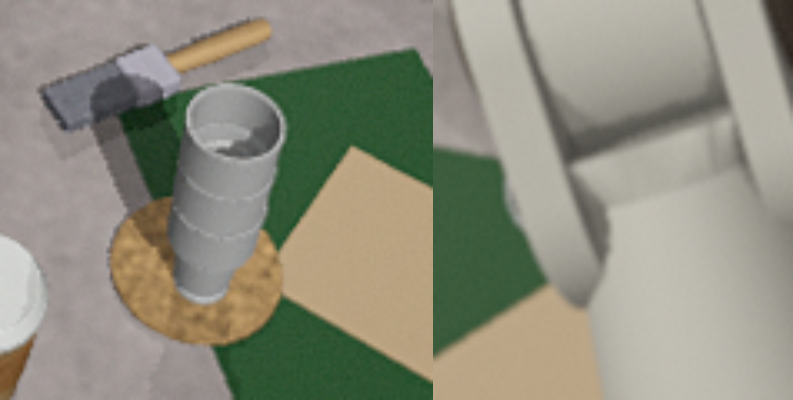

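The scene crop shows all three nested and straight, with two even seams at about (220,195) and (220,232), standing on the cork and free of the gripper.

```bash
python3 -c "
from workcell import bot
print(bot.job_done())"
```

```text
the job is handed in; nothing more can be done
None
```

I handed the job in at about 33 s on the robot clock: all three beakers are nested on the cork mat, both joints look fully seated in the last picture, and the gripper has let go. The hand-in gave no pass or fail result.

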